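# Clamp the pot lid shut

### The job

Push the metal clamp strap round until it is fully home across the middle of the red pot's lid, and only then push the cam lever all the way down over it, so that the lid is locked. Just push with the fingers: do not lift, tip or shove the pot, and leave everything else standing where it is.

Things in the scene. Friction and masses are not known exactly. Their poses are not given: they have to be found in the camera images.
- pot: Red enamel cooking pot with a flat steel lid, 180 mm across, heavy (4 to 6 kg), standing loose on the counter. Origin: centre of its underside, z up. The strap pivot is on its -x side (about 105 mm from the centre), the cam lever bracket on its +x side. Lid top 124 mm up. Two black loop handles on its +y and -y sides, up to 120 mm from the centre, 93 mm up.
- strap_pivot (a point): Point on the strap's vertical pivot axis, at mid height of the strap, 142 mm above the counter, at (-105, 0, 142) mm in the pot's frame.
- strap_mid (a point): Centre of the strap's bar, 110 mm from the pivot axis, at mid thickness. The strap is a straight level bright metal bar, 22 mm wide, 14 mm thick (135 to 149 mm above the counter; its underside is 11 mm over the lid), reaching 202 mm from the pivot axis.
- strap (a joint): Angle of the clamp strap about its vertical pivot, rad. 0 = fully home, across the middle of the lid, pointing along the pot's +x to the lever bracket, against its stop; it grows as the strap swings out to the pot's +y side (counter-clockwise from above), at most 1.4. To close it, push its +y flank. It turns stiffly (about 0.15 N m) and stays where it is left.
- lever_hinge (a point): Middle of the cam lever's level hinge pin, at (112, 0, 168) mm in the pot's frame; the pin lies along the pot's y.
- lever_tip (a point): End of the cam lever, 96 mm from the hinge pin. The lever is a steel bar with a black grip (14 mm thick, 24 mm wide, from 44 to 96 mm from the pin) with a yellow end.
- lever (a joint): Angle of the cam lever, rad. 0 = straight up; it grows as the lever folds inward and down, towards the strap pivot (pot's -x); 1.57 = fully down, lying level above the closed strap, 168 mm above the counter, against its stop. It turns stiffly (about 0.28 N m, 3 to 4 N at the grip) and stays where it is left.
- spice_a: Bystander: small brown spice jar with red cap, 54 mm across, 85 mm tall, loose. Origin: centre of its underside.
- spice_b: Bystander: small amber glass spice jar with brown cap, 54 mm across, 85 mm tall, loose. Origin: centre of its underside.
- mug: Bystander: white mug, 76 mm across, 88 mm tall, loose. Origin: centre of its underside.
- carton: Bystander: white and blue milk carton, 70 mm square, about 215 mm tall, loose. Origin: centre of its underside.
- bowl: Bystander: blue bowl, 140 mm across, 55 mm tall, loose. Origin: centre of its underside.
- spread: Bystander: jar of spread with black cap, 76 mm across, 100 mm tall, loose. Origin: centre of its underside.

How it is judged:
On the way, in this order (a step that is already met when the one before it is completed fails the run):
1. the strap is fully home across the lid while the lever is still up (value of joint strap below 0.06 rad and value of joint lever below 0.7 rad), for 0.2 s.
2. the cam lever is fully down over the closed strap (value of joint lever above 1.45 rad and value of joint strap below 0.07 rad), for 0.2 s.
At the end, for the whole second after the job is handed in: The strap is within 0.07 rad of its home stop, the cam lever is past 1.45 rad (fully down is 1.57), the pot stands upright and still on the counter within 40 mm of where it began, and each bystander is within 30 mm of where it began (all of step 2 and angle between pot's own z axis and vertical below 0.05 rad and height (world z) of pot below 0.006 m and linear speed of pot below 0.02 m/s and distance of pot from where it was at the start of the episode below 0.04 m and distance of each of spice_a, spice_b, mug, carton, bowl, spread from where it was at the start of the episode below 0.03 m); the robot touches nothing.
It fails at once if the cam lever is pushed down while the strap is not yet over the lid (value of joint lever above 0.9 rad and value of joint strap above 0.15 rad).
It fails at once if the pot is lifted, tipped (more than about 9 degrees) or shoved more than 40 mm (height (world z) of pot above 0.015 m or angle between pot's own z axis and vertical above 0.15 rad or distance of pot from where it was at the start of the episode above 0.04 m).
It fails at once if a bystander is lifted, knocked over or moved more than 30 mm (distance of any of spice_a, spice_b, mug, carton, bowl, spread from where it was at the start of the episode above 0.03 m or angle between any of spice_a, spice_b, mug, carton, bowl, spread's own z axis and vertical above 0.5 rad).
It also fails if it takes over 51 s, if anything falls off the work surface, if the arm or the gripper's body presses on something with over 40 N, if the wrist force passes 120 N, or if a joint passes its speed limit or range.

### The arm

A 7-joint arm with a two-finger parallel gripper is mounted at the origin on the work surface. World frame = base frame: x ahead of the robot, y to its left, z up, the work surface at z = 0. Lengths are in m, angles in rad, forces in N, time in s.
With the tool pointing down it reaches from about 0.425 to 0.875 m from the base axis. Payload 8.4 kg.
Tool frame: the origin (TCP) lies at the very end of the fingers, on their centre line; the grasp point (between the pads) lies 19 mm behind it; z points along the fingers, y is the line along which they close (so a half turn about z gives the same grasp; the last joint's range is limited). The gripper opens to 87 mm and grips with 3 to 60 N. Pads are 19 mm wide; open, the fingers measure 117 mm over their backs; the gripper's body (75 mm by 190 mm) begins 51 mm behind the grasp point.
Start: joints at [1.077, 0.333, 0.04, 1.465, -0.013, 1.343, -0.059], TCP at [0.25, -0.6, 0.223] pointing down, gripper open.
Joint ranges: [-2.58, 2.58], [-0.38, 2.09], [-1.3, 1.39], [0.25, 2.4], [-1.5, 4.64], [0.08, 2.09], [-2.65, 2.65]. Speed limits (rad/s): [2.22, 2.22, 2.79, 2.79, 3.14, 3.14, 3.14].

### API

Orientations are given as a rotation vector (axis times angle).
In Python, from plant import ctrl gives the robot as it stands.
- The arm moves only by the tool carry_out, never from a script. Its arguments are lists of equal length, an entry for each row: "gripper": the finger opening in m, from 0 to 0.087; "offset": the shift along the tool's x, y, z in m, a list of three; "rotation": the turn, a rotation vector about the tool's x, y, z in degrees, a list of three. In form: {"gripper": [gripper, ...], "offset": [[dx, dy, dz], ...], "rotation": [[ax, ay, az], ...]}. A call has 1 to 12 rows; each row is the pose to reach, as a shift and turn from the pose commanded when the call began, along the tool's axes at that moment; what a row does not reach only later rows make up. A row lasts 1/12 s, in which the tool goes at most 41.7 mm and 7.16 degrees, less where a joint would pass 70% of its speed; a pose out of reach is approached as far as the arm can. A call with a gripper value outside its range is refused whole. The fingers move at their own pace and stop on an object; "force" is the grip in N (left out, the last holds). Time passes only in rows, so rows that repeat a pose let the fingers close. It gives the time, the measured TCP pose, the force, the opening and the grip force at its end, in the units of the state.
- ctrl.state(): the state, without advancing time (a new reading comes with each control period).
- ctrl.capture(name): name is "side" or "top"; returns (picture, depth): 420x560x3 uint8, red, green, blue; 420x560 float32, m along the optical axis (not along the pixel's ray), 0 where there is no reading.
- ctrl.camera_info(name): a dict with "fx", "fy", "cx", "cy" (pixels), "cam_to_world" (4x4, takes a point from camera to world coordinates). Camera axes: x right, y up, looking along -z (the intrinsics and any distortion apply to the point x, -y, -z); pixel columns grow to the right and rows downward; lengths in m; the calibration is good to about 2 mm. A picture is of the moment at which its call begins. camera_info takes no time and is no camera call.
- ctrl.sign_off(): hands the job in; it is judged then, once.
The state is a dict: "clock": time; "joint_positions": joint angles; "qd": joint speeds; "joint_torque": joint torques, N m; "eef_pos": TCP position; "eef_rot": TCP orientation; "wrist_force": force on the tool from outside, world axes, zero at the start; "moment": the same for the moment, N m; "width": finger opening in m; "gripper_force": force on a finger pad.
Only numpy, scipy, OpenCV 4.12 (cv2) and the standard library are available. Lean on these libraries where they do the work, as an engineer would, in place of code of your own. Each camera call takes 0.05 s, during which the arm holds its last target. There are 200 camera calls.

## Working session

There is one attempt and no reset: what is moved stays moved. The work goes in short steps, Python scripts to look and compute and a tool call to move; the robot and the scene stay as the last step left them, time stands still between calls to the robot, and variables do not carry over. Pictures are saved under pics/ and viewed, at most 10 in all, crops included, and the job is handed in when it is done.

Besides the shell and the picture viewer there is one more tool, called after "Request:" as name(argument=value, ...) on one line, values as JSON. carry_out: Moves the arm, as the interface text tells. Its arguments: {"type":"object","properties":{"gripper":{"type":"array"},"offset":{"type":"array"},"rotation":{"type":"array"},"force":{"type":"number"}},"required":["gripper","offset","rotation"]}

```bash
mkdir -p pics; cat > h.py <<'E'
from plant import ctrl
import numpy as np, cv2
from scipy.spatial.transform import Rotation as R
def snap(n,f):
    p,d=ctrl.capture(n); cv2.imwrite(f'pics/{f}.png',p[:,:,::-1]); np.save(f'pics/{f}.npy',d); return p,d
def cloud(n,d):
    c=ctrl.camera_info(n); v,u=np.indices(d.shape)
    P=np.stack([(u-c['cx'])/c['fx']*d,-(v-c['cy'])/c['fy']*d,-d],-1)
    T=np.array(c['cam_to_world']); return P@T[:3,:3].T+T[:3,3]
E
python3 - <<'E'
from h import *
for n in('top','side'):
    p,d=snap(n,n+'0'); i=ctrl.camera_info(n); print(i)
s=ctrl.state(); print(s['clock'],s['eef_pos'],s['eef_rot'],s['wrist_force'])
E
```

```text
{'fx': 518.7965210237901, 'fy': 518.7965210237901, 'cx': 279.7918281546036, 'cy': 207.8144011876644, 'cam_to_world': array([[-0.01276791,  0.97960118, -0.20054554,  0.23848241],
       [-0.99991564, -0.01202968,  0.00489938, -0.06986423],
       [ 0.00238694,  0.20059117,  0.97967213,  1.72183455],
       [ 0.        ,  0.        ,  0.        ,  1.        ]])}
{'fx': 443.75189971810977, 'fy': 443.75189971810977, 'cx': 270.5698861115417, 'cy': 206.0660765134085, 'cam_to_world': array([[-0.81674271,  0.40761543, -0.4083883 , -0.08473918],
       [-0.57698587, -0.58225895,  0.57276682,  0.83078995],
       [-0.00431915,  0.7034374 ,  0.71074409,  1.25901132],
       [ 0.        ,  0.        ,  0.        ,  1.        ]])}
0.1 [ 0.24983094 -0.59961695  0.22176564] [-3.07919905e+00 -6.15898280e-01  6.05532636e-04] [ 0.50600049 -0.64482605  0.67067493]
```

View pics/top0.png

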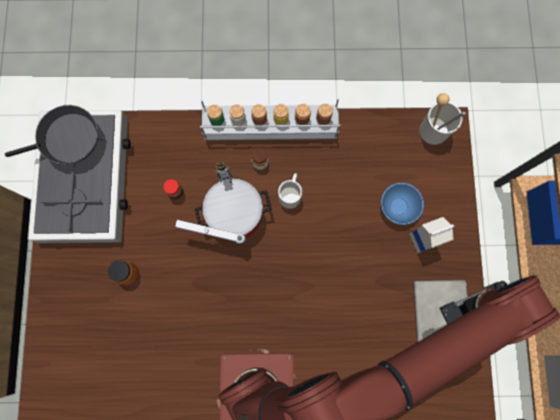

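View pics/side0.png

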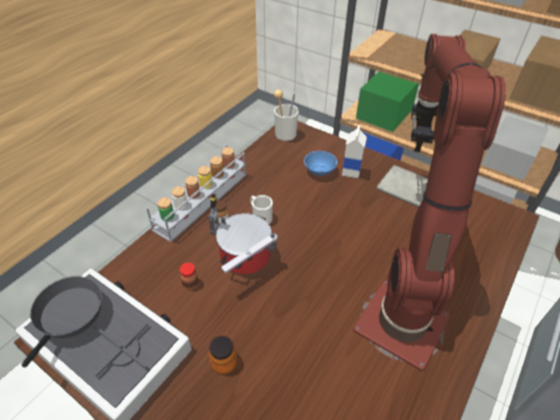

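Top view: the lid is centred near (232,207), the strap runs from its pivot at (240,239) to its free end at (178,223), and the lever bracket is near (222,170). Jars stand at (172,187) and (260,160), with the mug at (290,193). Side view: the lever stands up at (212,210). Next I'll measure these.

```bash
python3 - <<'E'
from h import *
d=np.load('pics/top0.npy'); P=cloud('top',d); p=cv2.imread('pics/top0.png')
v,u=np.indices(d.shape)
reg=(u>165)&(u<280)&(v>150)&(v<260)
z=P[...,2]
lid=reg&(abs(z-.124)<.005)
c,r=cv2.minEnclosingCircle(P[lid][:,:2].astype(np.float32)); print('lid',lid.sum(),c,r,np.median(z[lid]),P[lid].mean(0))
st=reg&(z>.141)&(z<.165)&(v>205)
Q=P[st][:,:2]; print('strap',st.sum(),np.median(z[st]),cv2.minAreaRect(Q.astype(np.float32)))
m=Q.mean(0);w,V=np.linalg.eigh(np.cov(Q.T));a=V[:,1]*np.sign(V[1,1]);t=(Q-m)@a;print(m,a,m+a*t.min(),m+a*t.max())
lv=reg&(z>.13)&(v<200)
print('lever',lv.sum())
for q in np.argwhere(lv): print(q[::-1],P[tuple(q)].round(3),p[tuple(q)])
for n,(uu,vv) in dict(red=(172,187),amber=(260,160),mug=(290,193)).items(): print(n,P[vv,uu].round(3))
Ps=cloud('side',np.load('pics/side0.npy')); v,u=np.indices(d.shape)
l=(u>195)&(u<230)&(v>185)&(v<245)&(Ps[...,2]>.15); print('side lever',Ps[l][np.argsort(Ps[l][:,2])][::8].round(3))
E
```

```text
lid 2075 (0.5722943544387817, 0.08876156806945801) 0.10891303420066833 0.12382747656527382 [0.57339119 0.07272465 0.12385921]
strap 515 0.1492043610972471 ((0.49094706773757935, 0.13974645733833313), (0.2143101990222931, 0.028302185237407684), 76.66778564453125)
[0.49102537 0.13617544] [0.24396679 0.96978359] [0.46571251 0.03555521] [0.51798853 0.24335575]
lever 207
[222 151] [ 0.238 -0.07   1.722] [44 61 96]
[176 157] [ 0.238 -0.07   1.722] [45 63 99]
[221 162] [0.676 0.093 0.263] [44 65 90]
[222 162] [0.678 0.091 0.256] [48 77 99]
[217 163] [0.674 0.105 0.258] [ 47  84 107]
[218 163] [0.674 0.102 0.259] [ 51  94 109]
[219 163] [0.674 0.099 0.258] [48 78 91]
[220 163] [0.673 0.096 0.263] [50 61 73]
[221 163] [0.671 0.092 0.271] [55 61 69]
[222 163] [0.673 0.09  0.262] [58 75 84]
[223 163] [0.673 0.087 0.261] [ 52  90 105]
[266 163] [ 0.238 -0.07   1.722] [ 86  98 104]
[216 164] [0.669 0.107 0.267] [45 71 94]
[217 164] [0.67  0.104 0.263] [50 71 83]
[218 164] [0.669 0.101 0.267] [53 78 83]
[219 164] [0.67  0.099 0.263] [56 70 72]
[220 164] [0.667 0.095 0.273] [58 56 57]
[221 164] [0.
[... 8089 characters left out ...]
208 205]
red [0.648 0.272 0.08 ]
amber [ 0.734 -0.015  0.085]
mug [ 0.64  -0.114  0.008]
side lever [[ 0.656  0.08   0.15 ]
 [ 0.675  0.12   0.153]
 [ 0.671  0.107  0.16 ]
 [ 0.662  0.101  0.165]
 [ 0.673  0.119  0.169]
 [ 0.675  0.106  0.171]
 [ 0.665  0.097  0.174]
 [ 0.678  0.107  0.175]
 [ 0.68   0.105  0.177]
 [ 0.681  0.119  0.179]
 [ 0.673  0.122  0.181]
 [ 0.67   0.099  0.192]
 [ 0.671  0.107  0.199]
 [ 0.667  0.1    0.209]
 [ 0.665  0.106  0.22 ]
 [ 0.665  0.109  0.227]
 [ 0.674  0.109  0.232]
 [ 0.672  0.11   0.238]
 [ 0.671  0.11   0.244]
 [ 0.667  0.109  0.249]
 [ 0.658  0.108  0.258]
 [ 0.668  0.111  0.259]
 [ 0.659  0.101  0.261]
 [ 0.666  0.098  0.264]
 [-0.085  0.831  1.259]]
```

```bash
cat >> h.py <<'E'
yaw=np.radians(14.1); PIV=np.array([.4695,.047])   # pot yaw, strap pivot
def pw(x,y,z):  # pivot-centred pot axes -> world
    c,s=np.cos(yaw),np.sin(yaw); return np.array([PIV[0]+c*x-s*y,PIV[1]+s*x+c*y,z])
Rdes=R.from_euler('z',yaw)*R.from_rotvec([np.pi,0,0])
def rows(pts,ref=None):   # world targets -> offsets in tool axes from reference pose
    s=ctrl.state(); Rt=R.from_rotvec(s['eef_rot']); p0=s['eef_pos'] if ref is None else np.array(ref)
    print('turn',np.degrees((Rt.inv()*Rdes).as_rotvec()).round(1))
    for p in pts: print(np.round(p,3),Rt.inv().apply(np.array(p)-p0).round(3).tolist())
E
python3 - <<'E'
from h import *
def c(phi,clr=0,r=.11): 
    return pw(r*np.cos(phi)-(.011+.015*np.cos(phi)+.0095*np.sin(phi)+clr)*np.sin(phi), r*np.sin(phi)+(.011+.015*np.cos(phi)+.0095*np.sin(phi)+clr)*np.cos(phi),.137)
a=c(1.08,.03); up=a.copy(); up[2]=.3
rows([[.25,-.6,.33],[.46,-.33,.33],[.52,-.1,.33],up,a],ref=[.25,-.6,.223])
E
```

```text
turn [-0.1  0.   8.5]
[ 0.25 -0.6   0.33] [-0.0, -0.0, -0.107]
[ 0.46 -0.33  0.33] [0.298, -0.169, -0.107]
[ 0.52 -0.1   0.33] [0.442, -0.358, -0.107]
[0.441 0.167 0.3  ] [0.472, -0.635, -0.076]
[0.441 0.167 0.137] [0.472, -0.635, 0.087]
```

Request:
carry_out(gripper=[0, 0, 0, 0, 0, 0, 0, 0, 0, 0, 0, 0], offset=[[0, 0, -0.04], [0, 0, -0.08], [0, 0, -0.107], [0.03, -0.017, -0.107], [0.06, -0.034, -0.107], [0.09, -0.051, -0.107], [0.12, -0.068, -0.107], [0.15, -0.085, -0.107], [0.18, -0.102, -0.107], [0.21, -0.119, -0.107], [0.24, -0.136, -0.107], [0.27, -0.153, -0.107]], rotation=[[0, 0, 0], [0, 0, 0], [0, 0, 0], [0, 0, 2], [0, 0, 4], [0, 0, 6], [0, 0, 8.5], [0, 0, 8.5], [0, 0, 8.5], [0, 0, 8.5], [0, 0, 8.5], [0, 0, 8.5]])

```text
clock: 1.1
eef_pos: [0.441, -0.3533, 0.3293]
eef_rot: [-3.118, -0.386, 0.001]
wrist_force: [-0.0, -0.4, -0.2]
width: 0.0145
gripper_force: 0.0
```

```bash
python3 - <<'E'
from h import *
s=ctrl.state(); print(s['clock'],s['eef_pos'],s['joint_positions'].round(2) if hasattr(s['joint_positions'],'round') else s['joint_positions'],s['width'])
rows([[.52,-.1,.33],[.441,.167,.3]])
E
```

```text
1.1 [ 0.44099747 -0.35333206  0.32934406] [ 0.72  0.13 -0.14  1.5   0.02  1.52 -0.74] 0.014522077767677754
turn [-0.  0.  0.]
[ 0.52 -0.1   0.33] [0.138, -0.226, -0.001]
[0.441 0.167 0.3  ] [0.127, -0.505, 0.029]
```

Request:
carry_out(gripper=[0, 0, 0, 0, 0, 0, 0, 0, 0, 0, 0, 0], offset=[[0.02, -0.034, 0], [0.04, -0.068, 0], [0.06, -0.102, 0], [0.08, -0.136, 0], [0.1, -0.17, 0], [0.12, -0.2, 0], [0.135, -0.235, 0], [0.135, -0.275, 0], [0.135, -0.315, 0], [0.135, -0.355, 0], [0.135, -0.395, 0], [0.135, -0.42, 0]], rotation=[[0, 0, 0], [0, 0, 0], [0, 0, 0], [0, 0, 0], [0, 0, 0], [0, 0, 0], [0, 0, 0], [0, 0, 0], [0, 0, 0], [0, 0, 0], [0, 0, 0], [0, 0, 0]])

```text
clock: 2.1
eef_pos: [0.4672, 0.0896, 0.3296]
eef_rot: [-3.117, -0.392, -0.0]
wrist_force: [0.5, -0.9, 0.4]
width: 0.0004
gripper_force: 0.0
```

```bash
python3 - <<'E'
from h import *
s=ctrl.state(); print(s['clock'],s['eef_pos'],s['width'])
rows([[.441,.167,.3],[.441,.167,.137]])
E
```

```text
2.1 [0.46719121 0.08962121 0.32962462] 0.0003826781081866592
turn [-0.  -0.   0.2]
[0.441 0.167 0.3  ] [-0.006, -0.081, 0.03]
[0.441 0.167 0.137] [-0.006, -0.081, 0.193]
```

Request:
carry_out(gripper=[0, 0, 0, 0, 0, 0, 0, 0, 0, 0, 0, 0], offset=[[-0.003, -0.03, 0], [-0.006, -0.06, 0], [-0.006, -0.081, 0], [-0.006, -0.081, 0.02], [-0.006, -0.081, 0.05], [-0.006, -0.081, 0.08], [-0.006, -0.081, 0.11], [-0.006, -0.081, 0.14], [-0.006, -0.081, 0.165], [-0.006, -0.081, 0.185], [-0.006, -0.081, 0.193], [-0.006, -0.081, 0.193]], rotation=[[0, 0, 0], [0, 0, 0], [0, 0, 0], [0, 0, 0], [0, 0, 0], [0, 0, 0], [0, 0, 0], [0, 0, 0], [0, 0, 0], [0, 0, 0], [0, 0, 0], [0, 0, 0]])

```text
clock: 3.1
eef_pos: [0.442, 0.162, 0.1349]
eef_rot: [3.118, 0.386, -0.006]
wrist_force: [0.4, 0.5, 0.8]
width: 0.0003
gripper_force: 0.0
```

```bash
python3 - <<'E'
from h import *
s=ctrl.state(); print(s['clock'],s['eef_pos'],s['wrist_force'])
def c(phi,clr=0,r=.11):
    o=.011+.015*np.cos(phi)+.0095*np.sin(phi)+clr
    return pw(r*np.cos(phi)-o*np.sin(phi), r*np.sin(phi)+o*np.cos(phi),.137)
rows([c(f) for f in np.r_[1.08:.08:11j,.04,.01,0,-.03]])
snap('side','side1')
E
```

```text
3.1 [0.44197652 0.16195074 0.13485405] [0.38520342 0.46454659 0.83867462]
turn [-0.   0.2  0. ]
[0.47  0.16  0.137] [0.027, 0.009, -0.002]
[0.481 0.16  0.137] [0.037, 0.012, -0.002]
[0.492 0.158 0.137] [0.047, 0.016, -0.002]
[0.502 0.156 0.137] [0.057, 0.021, -0.002]
[0.513 0.152 0.137] [0.066, 0.027, -0.002]
[0.523 0.147 0.137] [0.075, 0.034, -0.002]
[0.533 0.141 0.137] [0.083, 0.042, -0.002]
[0.542 0.135 0.137] [0.09, 0.051, -0.002]
[0.551 0.126 0.137] [0.097, 0.061, -0.003]
[0.558 0.117 0.137] [0.102, 0.072, -0.003]
[0.565 0.108 0.137] [0.106, 0.083, -0.003]
[0.568 0.103 0.137] [0.108, 0.087, -0.003]
[0.569 0.1   0.137] [0.108, 0.091, -0.003]
[0.57  0.099 0.137] [0.109, 0.092, -0.003]
[0.571 0.096 0.137] [0.109, 0.096, -0.003]
```

View pics/side1.png

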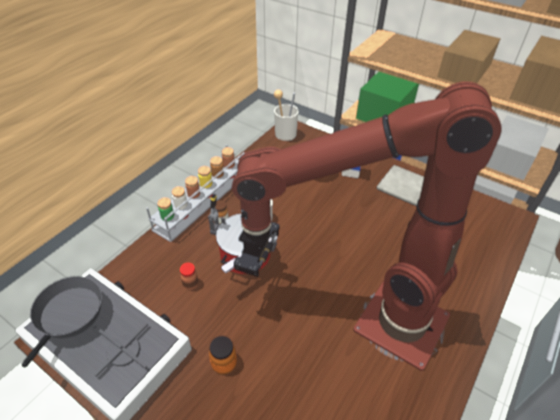

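The closed fingers are at about (250,265), beside the strap's near flank, and nothing has been disturbed. Next I'll push the strap along its arc.

Request:
carry_out(gripper=[0, 0, 0, 0, 0, 0, 0, 0, 0, 0, 0, 0], offset=[[0.012, 0.004, -0.003], [0.022, 0.007, -0.003], [0.03, 0.01, -0.003], [0.037, 0.012, -0.003], [0.047, 0.016, -0.003], [0.057, 0.021, -0.003], [0.066, 0.027, -0.003], [0.075, 0.034, -0.003], [0.083, 0.042, -0.003], [0.09, 0.051, -0.003], [0.097, 0.061, -0.003], [0.097, 0.061, -0.003]], rotation=[[0, 0, 0], [0, 0, 0], [0, 0, 0], [0, 0, 0], [0, 0, 0], [0, 0, 0], [0, 0, 0], [0, 0, 0], [0, 0, 0], [0, 0, 0], [0, 0, 0], [0, 0, 0]])

```text
clock: 4.15
eef_pos: [0.5544, 0.1243, 0.1394]
eef_rot: [3.118, 0.381, 0.001]
wrist_force: [-0.2, 0.4, -0.9]
width: 0.0004
gripper_force: 0.0
```

```bash
python3 - <<'E'
from h import *
s=ctrl.state(); print(s['clock'],s['eef_pos'],s['wrist_force'])
def c(phi,clr=0,r=.11):
    o=.011+.015*np.cos(phi)+.0095*np.sin(phi)+clr
    return pw(r*np.cos(phi)-o*np.sin(phi), r*np.sin(phi)+o*np.cos(phi),.138)
rows([c(f) for f in [.2,.15,.1,.05,.02,0,-.03]])
p,d=snap('top','top1'); cv2.imwrite('pics/top1c.png',cv2.resize(p[130:270,140:320,::-1],None,fx=4,fy=4))
E
```

```text
4.15 [0.55442349 0.12429671 0.13942658] [-0.16817599  0.41287663 -0.89695888]
turn [ 0.  -0.  -0.2]
[0.557 0.119 0.138] [0.001, 0.005, 0.001]
[0.56  0.115 0.138] [0.004, 0.011, 0.001]
[0.564 0.11  0.138] [0.006, 0.017, 0.001]
[0.567 0.104 0.138] [0.007, 0.022, 0.001]
[0.569 0.101 0.138] [0.008, 0.026, 0.001]
[0.57  0.099 0.138] [0.009, 0.028, 0.001]
[0.571 0.096 0.138] [0.01, 0.032, 0.001]
```

View pics/top1c.png

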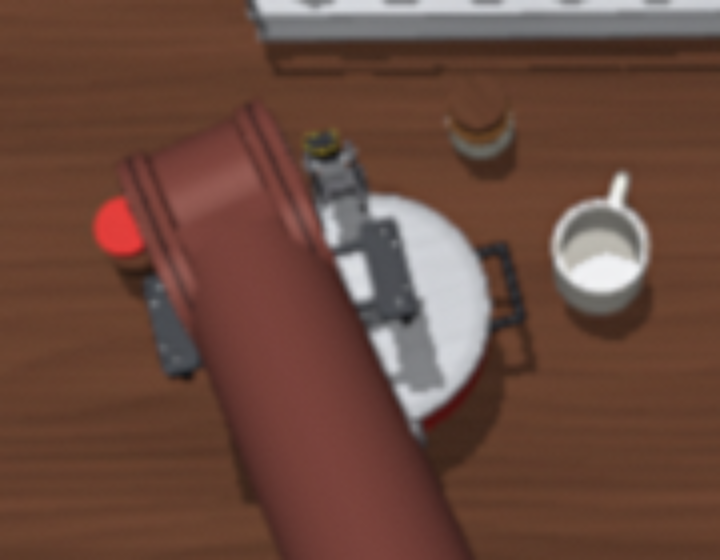

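The strap is hidden under the arm. The lever, with its yellow end near crop (322,143), is still up and the pot and jars are undisturbed. I'll finish the push and watch the wrist force.

Request:
carry_out(gripper=[0, 0, 0, 0, 0, 0, 0], offset=[[0.002, 0.006, 0], [0.004, 0.011, 0], [0.006, 0.016, 0], [0.007, 0.021, 0], [0.008, 0.025, 0], [0.009, 0.028, 0], [0.009, 0.028, 0]], rotation=[[0, 0, 0], [0, 0, 0], [0, 0, 0], [0, 0, 0], [0, 0, 0], [0, 0, 0], [0, 0, 0]])

```text
clock: 4.78
eef_pos: [0.5681, 0.101, 0.1396]
eef_rot: [3.118, 0.384, 0.0]
wrist_force: [-0.1, 0.5, 0.1]
width: 0.0004
gripper_force: 0.0
```

Request:
carry_out(gripper=[0, 0, 0, 0], offset=[[0, 0.001, 0], [0, 0.002, 0], [0, 0.003, 0], [0, 0.003, 0]], rotation=[[0, 0, 0], [0, 0, 0], [0, 0, 0], [0, 0, 0]])

```text
clock: 5.12
eef_pos: [0.5687, 0.0992, 0.1396]
eef_rot: [-3.117, -0.386, -0.001]
wrist_force: [0.2, 1.6, -0.7]
width: 0.0004
gripper_force: 0.5
```

Request:
carry_out(gripper=[0, 0, 0, 0], offset=[[0, 0.001, 0], [0, 0.002, 0], [0, 0.003, 0], [0, 0.003, 0]], rotation=[[0, 0, 0], [0, 0, 0], [0, 0, 0], [0, 0, 0]])

```text
clock: 5.45
eef_pos: [0.5694, 0.0959, 0.1396]
eef_rot: [3.118, 0.386, 0.0]
wrist_force: [-0.2, 1.0, 0.6]
width: 0.0006
gripper_force: 0.5
```

Request:
carry_out(gripper=[0, 0, 0, 0], offset=[[0, 0.001, 0], [0, 0.002, 0], [0, 0.003, 0], [0, 0.003, 0]], rotation=[[0, 0, 0], [0, 0, 0], [0, 0, 0], [0, 0, 0]])

```text
clock: 5.78
eef_pos: [0.5701, 0.0929, 0.1396]
eef_rot: [3.118, 0.385, -0.0]
wrist_force: [-0.3, -0.1, 0.6]
width: 0.0005
gripper_force: 0.3
```

```bash
python3 - <<'E'
from h import *
for n in('top','side'):
    p,d=snap(n,n+'2'); P=cloud(n,d); z=P[...,2]
    c,s=np.cos(yaw),np.sin(yaw); q=P[...,:2]-PIV; x=q@[c,s]; y=q@[-s,c]
    m=(abs(z-.149)<.004)&(x>-.02)&(x<.22)&(abs(y)<.15)
    print(n,m.sum())
    for a in np.arange(-.02,.21,.02):
        k=m&(x>=a)&(x<a+.02)
        if k.sum()>2: print(round(a,2),k.sum(),np.percentile(y[k],[2,50,98]).round(3))
p=cv2.imread('pics/side2.png'); cv2.imwrite('pics/side2c.png',cv2.resize(p[170:300,170:320],None,fx=4,fy=4))
E
```

```text
top 0
side 188
-0.02 22 [-0.008  0.005  0.015]
0.0 26 [-0.007  0.006  0.016]
0.02 28 [-0.006  0.004  0.013]
0.04 30 [-0.007  0.003  0.015]
0.06 25 [-0.007  0.005  0.015]
0.08 26 [-0.006  0.006  0.031]
0.1 3 [0.007 0.028 0.033]
0.18 18 [-0.015 -0.001  0.013]
0.2 10 [-0.008  0.018  0.023]
```

View pics/side2c.png

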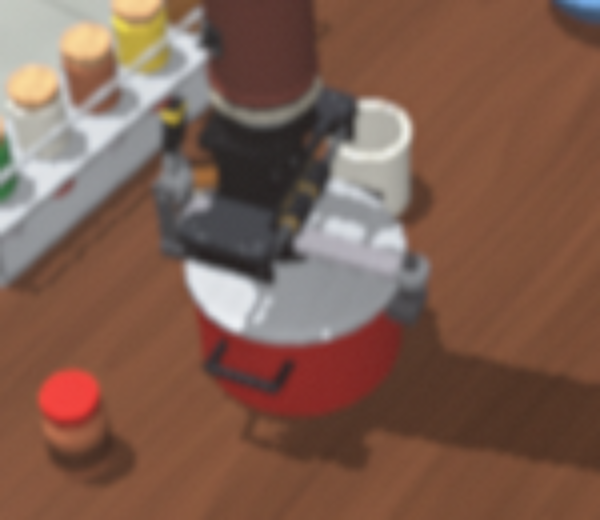

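The strap lies almost along the pot's +x and is visible at crop (350,250), pointing at the lever bracket. The lever is still up at crop (172,150). The force is still low, so I'll press on until it reaches the stop.

Request:
carry_out(gripper=[0, 0, 0, 0], offset=[[0, 0.001, 0], [0, 0.002, 0], [0, 0.003, 0], [0, 0.003, 0]], rotation=[[0, 0, 0], [0, 0, 0], [0, 0, 0], [0, 0, 0]])

```text
clock: 6.22
eef_pos: [0.5702, 0.0919, 0.1395]
eef_rot: [-3.116, -0.388, 0.001]
wrist_force: [-1.0, 5.8, -0.2]
width: 0.0004
gripper_force: 2.9
```

Request:
carry_out(gripper=[0, 0, 0, 0], offset=[[0, 0.001, 0], [0, 0.002, 0], [0, 0.002, 0], [0, 0.002, 0]], rotation=[[0, 0, 0], [0, 0, 0], [0, 0, 0], [0, 0, 0]])

```text
clock: 6.55
eef_pos: [0.5702, 0.0918, 0.1395]
eef_rot: [-3.113, -0.39, 0.001]
wrist_force: [-2.9, 10.6, -0.1]
width: 0.0004
gripper_force: 5.4
```

The strap is against its stop: the tool has stopped moving and the force has risen to 10 N. Now I'll back off and rise.

Request:
carry_out(gripper=[0, 0, 0, 0, 0, 0, 0, 0, 0, 0, 0], offset=[[0, -0.008, 0], [0, -0.02, 0], [0, -0.03, 0], [0, -0.03, -0.03], [0, -0.03, -0.065], [0, -0.03, -0.1], [0, -0.03, -0.135], [0, -0.03, -0.17], [0, -0.03, -0.19], [0, -0.03, -0.2], [0, -0.03, -0.2]], rotation=[[0, 0, 0], [0, 0, 0], [0, 0, 0], [0, 0, 0], [0, 0, 0], [0, 0, 0], [0, 0, 0], [0, 0, 0], [0, 0, 0], [0, 0, 0], [0, 0, 0]])

```text
clock: 7.47
eef_pos: [0.5644, 0.1183, 0.3416]
eef_rot: [3.118, 0.387, 0.005]
wrist_force: [0.7, 0.4, -1.0]
width: 0.0008
gripper_force: 0.0
```

```bash
python3 - <<'E'
from h import *
d0=np.load('pics/side0.npy')
p,d=snap('side','side3'); P=cloud('side',d); z=P[...,2]
c,s=np.cos(yaw),np.sin(yaw); q=P[...,:2]-PIV; x=q@[c,s]; y=q@[-s,c]
m=(abs(z-.149)<.004)&(x>-.01)&(x<.2)&(abs(y)<.025)
if m.sum()>20: print('strap',m.sum(),np.polyfit(x[m],y[m],1))
l=(z>.20)&(z<.275)&(abs(x-.215)<.05)&(abs(y)<.04)
for a in np.arange(.2,.28,.01):
    k=l&(z>=a)&(z<a+.01)
    if k.sum()>2: print(a.round(2),k.sum(),np.percentile(x[k],[5,50,95]).round(3),np.percentile(y[k],[5,50,95]).round(3))
s=ctrl.state(); print(s['eef_pos'],s['clock'],s['wrist_force'])
# lever plan: pot frame rel pivot, hinge at x=.217
def lv(th,rho=.072,h=.0095): return pw(.217-rho*np.sin(th)+.007*np.cos(th)+h, .002, .168+rho*np.cos(th)+.007*np.sin(th))
a=pw(.217+.05,.002,.34); b=pw(.217+.05,.002,.242)
rows([a,b])
E
```

```text
strap 275 [-0.02072326  0.00464523]
0.2 11 [0.205 0.207 0.213] [-0.007  0.007  0.011]
0.21 6 [0.203 0.205 0.214] [-0.001  0.007  0.013]
0.22 16 [0.2   0.204 0.212] [-0.001  0.01   0.014]
0.23 9 [0.199 0.205 0.213] [0.004 0.01  0.011]
0.24 15 [0.197 0.2   0.209] [-0.006  0.01   0.014]
0.25 18 [0.197 0.2   0.21 ] [-0.002  0.009  0.015]
0.26 8 [0.198 0.203 0.207] [0.003 0.008 0.013]
[0.56391492 0.11796421 0.33945543] 7.5167 [-0.30591737  0.99510158 -0.85900956]
turn [ 0. -0.  0.]
[0.728 0.114 0.34 ] [0.158, 0.044, -0.0]
[0.728 0.114 0.242] [0.158, 0.044, 0.098]
```

View pics/side3.png

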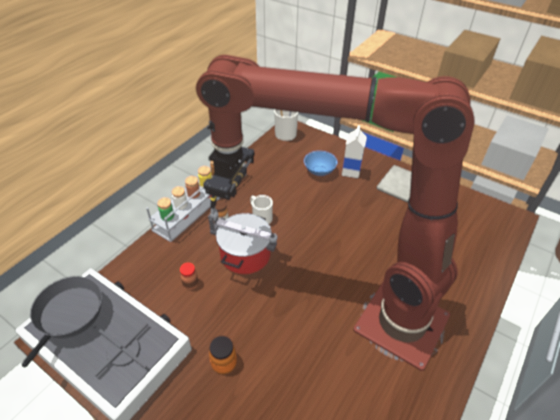

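The strap now lies across the lid from (275,240) to (215,222), and the lever is still up at (212,215). Next I'll move the fingers behind the lever.

Request:
carry_out(gripper=[0, 0, 0, 0, 0, 0, 0, 0, 0, 0, 0, 0], offset=[[0.03, 0.008, 0], [0.065, 0.016, 0], [0.1, 0.025, 0], [0.13, 0.034, 0], [0.158, 0.04, 0], [0.158, 0.04, 0], [0.158, 0.04, 0.02], [0.158, 0.04, 0.045], [0.158, 0.04, 0.07], [0.158, 0.04, 0.09], [0.158, 0.04, 0.098], [0.158, 0.04, 0.098]], rotation=[[0, 0, 0], [0, 0, 0], [0, 0, 0], [0, 0, 0], [0, 0, 0], [0, 0, 0], [0, 0, 0], [0, 0, 0], [0, 0, 0], [0, 0, 0], [0, 0, 0], [0, 0, 0]])

```text
clock: 8.52
eef_pos: [0.7251, 0.1169, 0.2374]
eef_rot: [3.117, 0.387, -0.01]
wrist_force: [-0.7, 0.0, 0.7]
width: 0.0004
gripper_force: 0.0
```

```bash
python3 - <<'E'
from h import *
s=ctrl.state(); print(s['eef_pos'],s['clock'],s['wrist_force'])
def lv(th,rho=.072,h=.0095): return pw(.217-rho*np.sin(th)+.007*np.cos(th)+h, .006, .168+rho*np.cos(th)+.007*np.sin(th))
rows([lv(t) for t in np.r_[.1:1.6:16j,1.6]])
E
```

```text
[0.72505788 0.11687179 0.23744945] 8.5167 [-0.7183519   0.01667954  0.73896366]
turn [-0.   0.4  0. ]
[0.687 0.108 0.24 ] [-0.039, -0.001, -0.003]
[0.68  0.106 0.24 ] [-0.046, -0.001, -0.002]
[0.674 0.104 0.239] [-0.053, -0.001, -0.001]
[0.667 0.103 0.237] [-0.06, -0.001, 0.001]
[0.66  0.101 0.235] [-0.067, -0.001, 0.003]
[0.654 0.1   0.231] [-0.073, -0.001, 0.007]
[0.648 0.098 0.228] [-0.079, -0.001, 0.01]
[0.642 0.097 0.223] [-0.085, -0.001, 0.015]
[0.637 0.095 0.218] [-0.09, -0.001, 0.02]
[0.633 0.094 0.213] [-0.095, -0.001, 0.025]
[0.629 0.093 0.207] [-0.099, -0.001, 0.031]
[0.625 0.092 0.201] [-0.103, -0.001, 0.037]
[0.622 0.092 0.194] [-0.106, -0.001, 0.044]
[0.62  0.091 0.187] [-0.108, -0.001, 0.051]
[0.619 0.091 0.18 ] [-0.109, -0.001, 0.058]
[0.618 0.09  0.173] [-0.11, -0.001, 0.065]
[0.618 0.09  0.173] [-0.11, -0.001, 0.065]
```

Request:
carry_out(gripper=[0, 0, 0, 0, 0, 0, 0, 0, 0, 0, 0, 0], offset=[[-0.015, 0, -0.002], [-0.03, 0, -0.002], [-0.039, 0, -0.002], [-0.046, 0, -0.002], [-0.053, 0, -0.001], [-0.06, 0, 0.001], [-0.067, 0, 0.003], [-0.073, 0, 0.007], [-0.079, 0, 0.01], [-0.085, 0, 0.015], [-0.09, 0, 0.02], [-0.09, 0, 0.02]], rotation=[[0, 0, 0], [0, 0, 0], [0, 0, 0], [0, 0, 0], [0, 0, 0], [0, 0, 0], [0, 0, 0], [0, 0, 0], [0, 0, 0], [0, 0, 0], [0, 0, 0], [0, 0, 0]])

```text
clock: 9.52
eef_pos: [0.6381, 0.0949, 0.2207]
eef_rot: [3.117, 0.386, -0.003]
wrist_force: [1.3, 1.1, 2.6]
width: 0.0002
gripper_force: 0.7
```

```bash
python3 - <<'E'
from h import *
s=ctrl.state(); print(s['eef_pos'],s['clock'],s['wrist_force'])
def lv(th,rho=.072,h=.0095): return pw(.217-rho*np.sin(th)+.007*np.cos(th)+h, .006, .168+rho*np.cos(th)+.007*np.sin(th))
rows([lv(t) for t in np.r_[.9:1.6:8j]])
p,d=snap('side','side4'); cv2.imwrite('pics/side4c.png',cv2.resize(p[150:290,150:320,::-1],None,fx=4,fy=4))
E
```

```text
[0.63812196 0.09485375 0.22072626] 9.5167 [1.33386107 1.10310333 2.6333736 ]
turn [0.  0.1 0. ]
[0.637 0.095 0.218] [-0.001, -0.001, 0.002]
[0.633 0.094 0.213] [-0.005, -0.001, 0.008]
[0.629 0.093 0.207] [-0.01, -0.001, 0.014]
[0.625 0.092 0.201] [-0.013, -0.001, 0.02]
[0.622 0.092 0.194] [-0.016, -0.001, 0.027]
[0.62  0.091 0.187] [-0.018, -0.001, 0.034]
[0.619 0.091 0.18 ] [-0.02, -0.001, 0.041]
[0.618 0.09  0.173] [-0.021, -0.001, 0.048]
```

View pics/side4c.png

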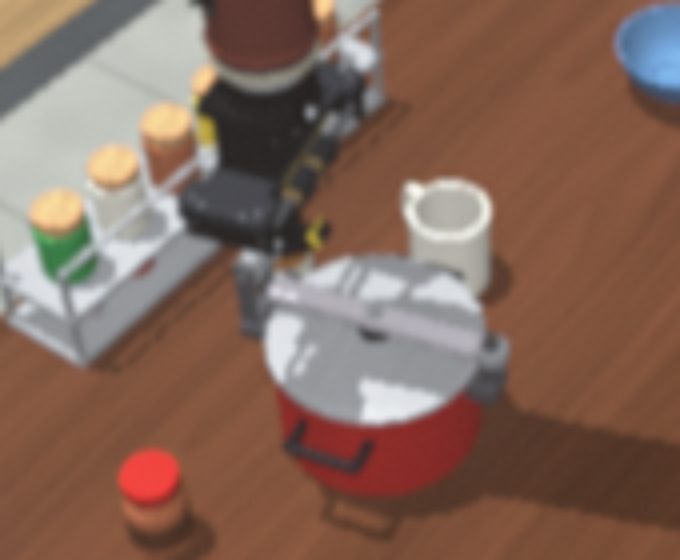

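The lever is folding inward ahead of the fingers, with its yellow end at crop (318,233). The strap is home from crop (275,285) to (490,345). I'll keep going down.

Request:
carry_out(gripper=[0, 0, 0, 0, 0, 0, 0, 0, 0, 0], offset=[[-0.004, 0, 0.006], [-0.008, 0, 0.012], [-0.012, 0, 0.019], [-0.015, 0, 0.026], [-0.017, 0, 0.033], [-0.019, 0, 0.039], [-0.02, 0, 0.044], [-0.02, 0, 0.047], [-0.02, 0, 0.049], [-0.02, 0, 0.049]], rotation=[[0, 0, 0], [0, 0, 0], [0, 0, 0], [0, 0, 0], [0, 0, 0], [0, 0, 0], [0, 0, 0], [0, 0, 0], [0, 0, 0], [0, 0, 0]])

```text
clock: 10.4
eef_pos: [0.6199, 0.0903, 0.1751]
eef_rot: [3.117, 0.386, 0.0]
wrist_force: [-11.5, -3.2, 23.7]
width: 0.0006
gripper_force: 11.9
```

The lever is at its stop: the tip is at z = 0.175 with 24 N on it. I'll retract and check.

Request:
carry_out(gripper=[0, 0, 0, 0, 0, 0, 0, 0], offset=[[0.002, 0, -0.006], [0.002, 0, -0.03], [0.002, 0, -0.06], [0.002, 0, -0.09], [0.002, 0, -0.12], [0.002, 0, -0.14], [0.002, 0, -0.15], [0.002, 0, -0.15]], rotation=[[0, 0, 0], [0, 0, 0], [0, 0, 0], [0, 0, 0], [0, 0, 0], [0, 0, 0], [0, 0, 0], [0, 0, 0]])

```text
clock: 11.07
eef_pos: [0.6229, 0.0912, 0.3243]
eef_rot: [-3.118, -0.386, -0.005]
wrist_force: [0.7, 1.1, -0.1]
width: 0.0001
gripper_force: 0.0
```

```bash
python3 - <<'E'
from h import *
p,d=snap('side','side5'); cv2.imwrite('pics/side5c.png',cv2.resize(p[150:290,150:320,::-1],None,fx=4,fy=4))
P=cloud('side',d); z=P[...,2]
c,s=np.cos(yaw),np.sin(yaw); q=P[...,:2]-PIV; x=q@[c,s]; y=q@[-s,c]
m=(abs(z-.149)<.004)&(x>-.01)&(x<.11)&(abs(y)<.025); print('strap',m.sum(),np.polyfit(x[m],y[m],1))
l=(z>.16)&(z<.2)&(x>.11)&(x<.19)&(abs(y)<.025); print('lever',l.sum(),np.polyfit(x[l],z[l],1),np.median(z[l]),x[l].min())
E
```

```text
strap 161 [-0.00688962  0.00454898]
lever 136 [-0.02849537  0.17588218] 0.17212279908668193 0.11818225750416599
```

View pics/side5c.png

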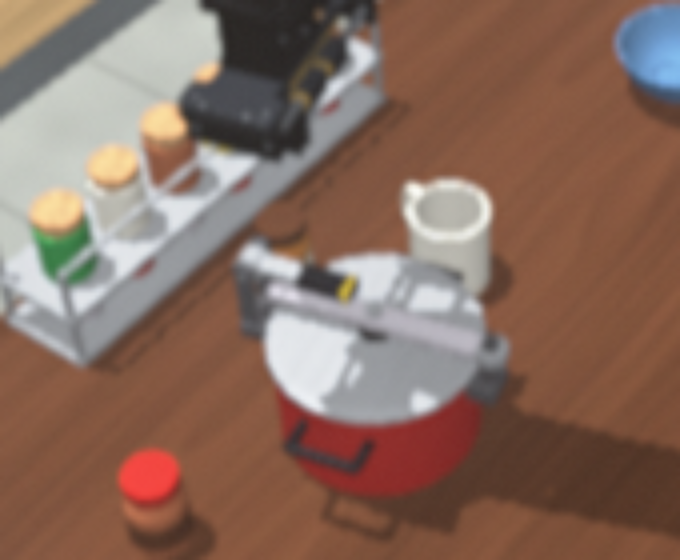

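The lever lies level over the closed strap, with its yellow end at crop (347,287). The pot and bystanders are where they were, and the gripper is clear, so I'll hand in.

```bash
python3 -c "
from plant import ctrl
print(ctrl.sign_off())"
```

```text
the job is handed in; nothing more can be done
None
```

The strap was pushed home against its stop first, then the cam lever was pushed fully down over it, and the job was handed in at about 11 s with the gripper clear and nothing else visibly moved; `sign_off()` returned no verdict.

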